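# Dry the milling balls: tip them into the tray, hold the air lever at the third click

### The job

Tip the four steel milling balls out of the small glass beaker into the open tray of the drying station, and stand the empty beaker upright on the bare worktop again. Then take the post of the station's spring-return air lever, swing it three clicks from its rest without going on towards the fourth, and finish while still holding it steadily at the third click; leave the tin, the bottle and the timer where they are.

Things in the scene. Friction and masses are not known exactly. Their poses are not given: they have to be found in the camera images.
- beaker: small clear glass beaker, loose, 55 g, upright; body 52 mm across (z 6 to 65 mm), rim flares to 58 mm, 72 mm high, walls about 2 to 3 mm; origin at the centre of its underside, z up through the mouth. It stands left of the station with the four balls in it. Tipped, it may swing back between the pads in a light grip (25 N): grip it firmly (70 N holds it, it bears 120 N).
- ball_1_center (a point): centre of a steel ball, 14 mm across, 11 g, loose, at the start in the beaker. Balls roll heavily: they leave a glass wall only when it slopes down by about 20 degrees or more, and may need a little rocking.
- ball_2_center (a point): centre of a steel ball, 14 mm across, 11 g, loose, at the start in the beaker. Balls roll heavily: they leave a glass wall only when it slopes down by about 20 degrees or more, and may need a little rocking.
- ball_3_center (a point): centre of a steel ball, 14 mm across, 11 g, loose, at the start in the beaker. Balls roll heavily: they leave a glass wall only when it slopes down by about 20 degrees or more, and may need a little rocking.
- ball_4_center (a point): centre of a steel ball, 14 mm across, 11 g, loose, at the start in the beaker. Balls roll heavily: they leave a glass wall only when it slopes down by about 20 degrees or more, and may need a little rocking.
- station: drying station, fixed to the worktop: aluminium base plate 170 (x) x 340 (y) x 12 mm high with the tray at its +y end and the air valve at its -y end; origin at the centre of its underside, z up. Its front (-x) looks roughly at the robot.
- tray_floor (a point): centre of the tray's perforated floor, 47 mm above the worktop, axes parallel to the station's. The open tray is 130 x 130 mm inside with 33 mm high, 5 mm thick steel walls (top 80 mm above the worktop).
- lever_pivot (a point): vertical axis of the air lever, on top of the round valve housing, 64 mm above the worktop; axes parallel to the station's. Below it is a 120 mm disc with dark dots under the lever, one for each click position (first dot: rest).
- air_lever (a joint): angle of the air lever in rad, 0 at its rest stop, 1.40 at the far stop; it grows counter-clockwise from above, the post going from the station's middle along the front to its -y end. One click every 0.25 rad (third: 0.75): the force on the post peaks at 5 to 7 N between clicks and falls to 1 to 3 N at each. Let go, it springs back to rest from any click.
- lever_arm: the air lever: flat dark steel bar with an upright black post near its end, a cylinder 16 mm across and 66 mm tall, its foot 70 mm above the worktop, its axis 85 mm from the lever's axis (so a click is 21 mm along the arc); the body's origin lies on the lever's axis, 64 mm above the worktop, z up, x pointing outwards along the bar to the post. It turns with the lever.
- post_mid (a point): point on the post's axis at the height to grasp, 40 mm above its foot, 110 mm above the worktop.
- ferrule_tin: round tin with screw lid, 52 mm across, 32 mm high, loose; bystander, origin at the centre of its underside.
- reagent_small: small amber bottle with white cap, 44 mm across, 86 mm high, loose; bystander, origin at the centre of its underside.
- timer: small white timer lying flat, 58 x 66 x 18 mm, loose; bystander, origin at the centre of its underside.
Not all that is in view belongs to the job. Leave any purple or yellow look-alike of the beaker alone.

How it is judged:
By the outcome, as a careful person would: the job done as asked, in the order asked, and still so for the second after the job is handed in, while the arm keeps its last pose, push and grip.
It also fails if it takes over 72 s, if anything falls off the work surface, if the arm or the gripper's body presses on something with over 40 N, if the wrist force passes 120 N, or if a joint passes its speed limit or range.

### The arm

A 6-joint arm with a two-finger parallel gripper is mounted at the origin on a cart in front of the work surface, level with it; the furniture and walls round the work are solid. World frame = base frame: x ahead of the robot, y to its left, z up, the work surface at z = 0. Lengths are in m, angles in rad, forces in N, time in s.
With the tool pointing down it reaches from about 0.35 to 0.85 m from the base axis. Payload 8.1 kg.
Tool frame: the origin (TCP) lies between the finger pads; the fingertips stand 14 mm ahead of it and the grasp point (between the pads) lies 5 mm behind it (robot.tcp_to_tips is the z of the fingertips in the tool frame, in m); z points along the fingers, y is the line along which they close (so a half turn about z gives the same grasp; the last joint's range is limited). The gripper opens to 93 mm and grips with 3 to 60 N. Pads are 15 mm wide; open, the fingers measure 128 mm over their backs; the gripper's body (75 mm by 188 mm) begins 65 mm behind the grasp point.
Start: joints at [1.232, 0.13, 1.488, -0, 1.523, -0.085], TCP at [0.151, 0.581, 0.233] pointing down, gripper open.
Joint ranges: [-2.96, 2.96], [-0.89, 2.26], [0.02, 2.5], [-1.34, 4.48], [0, 2.73], [-2.66, 2.66]. Speed limits (rad/s): [2.39, 2.39, 2.79, 3.14, 3.14, 3.14].

### API

Orientations are given as a rotation vector (axis times angle).
In Python, from plant import sensors, read_camera, robot gives the robot as it stands.
- The arm moves only by the shell command python3 -m inch 'ROWS' [FORCE]. ROWS is a JSON list of rows, 1 to 20 of them, each of 5 numbers: the finger opening in m, then dx, dy, dz in m, then a turn about the tool's z in rad; each row shifts and turns the commanded pose from where the row before left it, along the tool's axes as they then stand; what a row does not reach is not made up. A row lasts 1/10 s, in which the tool goes at most 0.05 m and 0.15 rad, less where a joint would pass 70% of its speed; a pose out of reach is approached as far as the arm can. The fingers move at their own pace and stop on an object; FORCE is the grip in N (left out, the last holds). Time passes only in rows, so rows that do not move let the fingers close. It prints the time, the measured TCP pose, the force, the opening and the grip force at its end.
- sensors.read_state(): the state, without advancing time (a new reading comes with each control period).
- read_camera(name): name is "scene" or "side" or "wrist"; returns a dict with "image" (480x640x3 uint8, red, green, blue), "depth" (480x640 float32, m along the optical axis (not along the pixel's ray), 0 where there is no reading), "fx", "fy", "cx", "cy" (pixels), "R" (3x3) and "t" (3): a world point X has camera coordinates R X + t. Camera axes: x right, y down, z forward; pixel columns grow to the right and rows downward; lengths in m; the calibration is good to about 2 mm. A picture is of the moment at which its call begins.
- robot.close_job(): hands the job in; it is judged then, once.
The state is a dict: "t": time; "q": joint angles; "dq": joint speeds; "joint_torque": joint torques, N m; "tool_pos": TCP position; "orientation": TCP orientation; "force": force on the tool from outside, world axes, zero at the start; "wrist_torque": the same for the moment, N m; "opening": finger opening in m; "gripper_force": force on a finger pad.
Only numpy, scipy, OpenCV 4.12 (cv2) and the standard library are available. Lean on these libraries where they do the work, as an engineer would, in place of code of your own. Each camera call takes 0.05 s, during which the arm holds its last target. There are 200 camera calls.

## Working session

There is one attempt and no reset: what is moved stays moved. The work goes in short steps, Python scripts to look and compute and a shell command to move; the robot and the scene stay as the last step left them, time stands still between calls to the robot, and variables do not carry over. Pictures are saved under pics/ and viewed, at most 10 in all, crops included, and the job is handed in when it is done.

```bash
ls; mkdir -p pics; cat > h.py <<'E'
import numpy as np, cv2
from plant import sensors, read_camera, robot
def snap(n,f):
    c=read_camera(n); cv2.imwrite(f'pics/{f}.png',c['image'][:,:,::-1]); np.savez(f'pics/{f}.npz',**c); return c
def pt(c,u,v,z=None):
    "world point from depth, or on plane z"
    R,t=c['R'],c['t']; r=np.array([(u-c['cx'])/c['fx'],(v-c['cy'])/c['fy'],1.])
    o=-R.T@t; d=R.T@r
    s=c['depth'][int(v),int(u)] if z is None else (z-o[2])/d[2]
    return o+s*d
def px(c,X):
    p=c['R']@np.array(X)+c['t']; return p[:2]/p[2]*[c['fx'],c['fy']]+[c['cx'],c['cy']]
E
python3 - <<'E'
from h import *
snap('scene','s0');snap('side','d0')
s=sensors.read_state();print(s)
E
```

```text
pics
{'t': 0.1, 'q': array([ 1.23159218e+00,  1.31071146e-01,  1.48915120e+00,  1.27369374e-05,
        1.52304438e+00, -8.53984992e-02]), 'dq': array([ 0.00099797, -0.00281543, -0.00387949, -0.00064982, -0.00126353,
        0.00043467]), 'joint_torque': array([ 1.23165246e-03, -5.61339068e+01, -4.93095839e+01,  7.69893522e-02,
        2.92092370e-02, -9.82862559e-06]), 'tool_pos': array([0.15046074, 0.58031495, 0.23171154]), 'orientation': array([-3.97562389e-01, -3.11596656e+00,  2.56608235e-03]), 'force': array([ 0.53334828, -0.12676051, -0.08055221]), 'wrist_torque': array([ 0.05441558,  0.00145603, -0.02566156]), 'gripper_force': 0.0, 'opening': 0.09290046805938798}
```

View pics/s0.png

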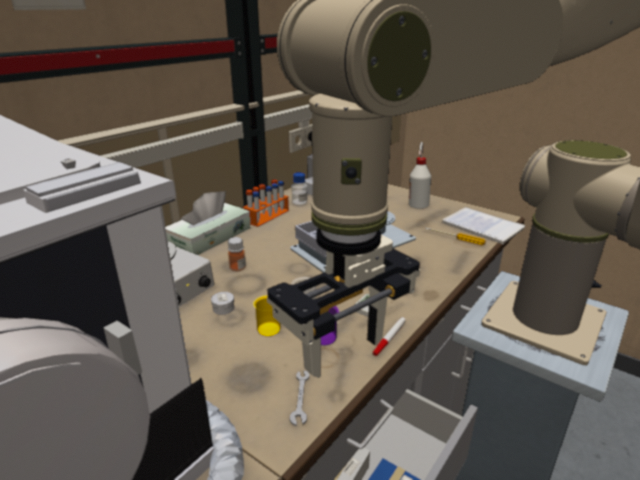

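View pics/d0.png

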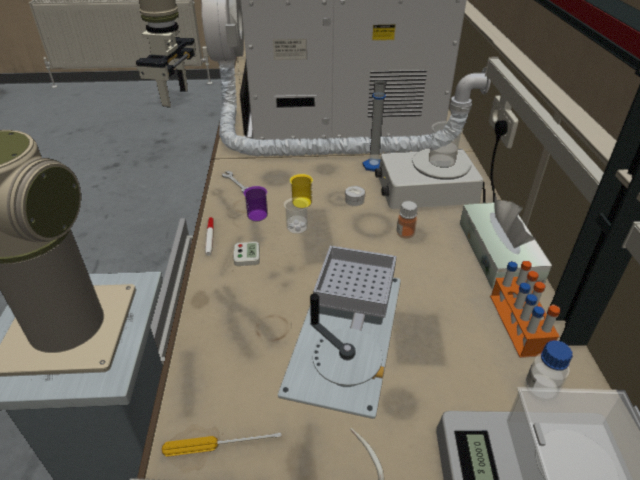

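The side view shows the purple look-alike at (256,203), the yellow one at (302,190) and the clear beaker at (297,215). The tray is at (357,280), the lever pivot at (347,351) and the post at (315,308). The clear glass fits the description, so I'll confirm it in an enlarged crop.

```bash
python3 - <<'E'
from h import *
im=cv2.imread('pics/d0.png')
a=cv2.resize(im[165:275,195:435],None,fx=3.3,fy=3.3,interpolation=cv2.INTER_CUBIC)
b=cv2.resize(im[240:420,270:420],None,fx=3.3,fy=3.3,interpolation=cv2.INTER_CUBIC)
cv2.imwrite('pics/c1.png',a);cv2.imwrite('pics/c2.png',b)
E
```

```text
(no output)
```

View pics/c1.png

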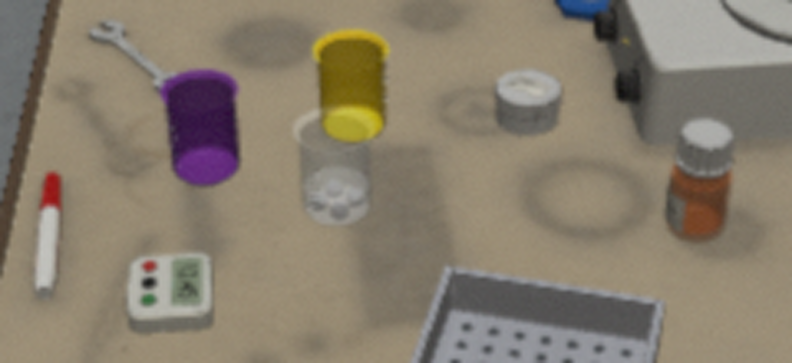

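View pics/c2.png

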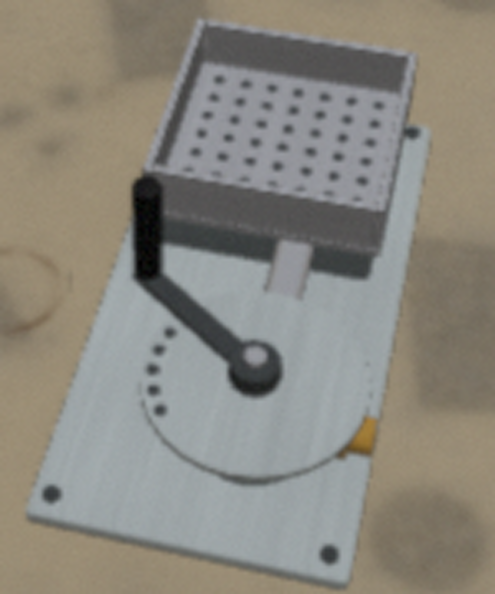

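The crop confirms the clear beaker with the balls inside, its base centre at about (336,198) in the crop. Both coloured beakers are empty. Tray corners and pivot are clear in the second crop.

```bash
python3 - <<'E'
from h import *
np.set_printoptions(precision=4,suppress=True)
c=np.load('pics/d0.npz')
A=lambda x,y:(195+x/3.3,165+y/3.3); B=lambda x,y:(270+x/3.3,240+y/3.3)
print('cam',-c['R'].T@c['t'])
for n,p,z in [('bk bottom mid',A(336,198),.004),('bk front',A(337,222),0),('bk L',A(303,198),.01),('bk R',A(370,192),.01),('rimL',A(293,131),.07),
 ('purple',A(205,165),.003),('purpR',A(240,160),.01),('yellow base',A(353,123),.003),('yelfront',A(352,140),0),
 ('tin top',A(529,85),.032),('bottlecap',A(706,135),.086),('timer',A(170,285),.018),
 ('tA',B(198,22),.08),('tB',B(412,53),.08),('tC',B(380,212),.08),('tD',B(150,170),.08),
 ('hole ctr',B(282,131),.047),('baseF',B(30,517),.012),('baseR',B(345,585),.012),('baseB',B(428,128),.012),
 ('pivot',B(255,355),.076),('postfoot',B(148,275),.072),('posttop',B(147,186),.136)]:
    print(n,np.round(p,1),pt(c,*p,z),pt(c,*p))
E
```

```text
cam [ 0.46   -0.6875  0.7589]
bk bottom mid [296.8 225. ] [0.4533 0.3004 0.004 ] [0.4535 0.2701 0.0271]
bk front [297.1 232.3] [ 0.4536  0.2767 -0.    ] [0.4536 0.2706 0.0048]
bk L [286.8 225. ] [0.4291 0.2938 0.01  ] [ 0.4285  0.3133 -0.0048]
bk R [307.1 223.2] [0.4786 0.2985 0.01  ] [0.4784 0.2892 0.0171]
rimL [283.8 204.7] [0.4245 0.2943 0.07  ] [ 0.4207  0.3996 -0.0039]
purple [257.1 215. ] [0.3543 0.3483 0.003 ] [0.3566 0.3255 0.0197]
purpR [267.7 213.5] [0.3815 0.3438 0.01  ] [0.3816 0.3427 0.0107]
yellow base [302.  202.3] [0.4682 0.3982 0.003 ] [0.4676 0.3181 0.0588]
yelfront [301.7 207.4] [0.4669 0.3794 0.    ] [0.4665 0.3194 0.0427]
tin top [355.3 190.8] [0.6064 0.401  0.032 ] [0.6072 0.407  0.028 ]
bottlecap [408.9 205.9] [0.7114 0.2515 0.086 ] [0.7129 0.2569 0.0821]
timer [246.5 251.4] [0.3387 0.1903 0.018 ] [0.3377 0.1976 0.0119]
tA [330.  246.7] [0.5219 0.123  0.08  ] [0.5224 0.1288 0.0751]
tB [394.8 256.1] [0.652  0.0862 0.08  ] [0.6527 0.0894 0.0772]
tC [385.2 304.2] [ 0.6119 -0.0466  0.08  ] [ 0.6125 -0.0442  0.0775]
tD [315.5 291.5] [ 0.4858 -0.0071  0.08  ] [ 0.4859 -0.0052  0.078 ]
hole ctr [355.5 279.7] [0.5695 0.0555 0.047 ] [0.5702 0.06   0.0427]
baseF [279.1 396.7] [ 0.4159 -0.186   0.012 ] [ 0.4154 -0.1806  0.0041]
baseR [374.5 417.3] [ 0.5718 -0.2325  0.012 ] [ 0.5728 -0.2281  0.0048]
baseB [399.7 278.8] [0.6693 0.0899 0.012 ] [ 0.6729  0.1034 -0.001 ]
pivot [347.3 347.6] [ 0.5337 -0.1393  0.076 ] [ 0.5335 -0.1406  0.0777]
postfoot [314.8 323.3] [ 0.4815 -0.0789  0.072 ] [ 0.4814 -0.0799  0.0731]
posttop [314.5 296.4] [ 0.4816 -0.0748  0.136 ] [ 0.4817 -0.0725  0.1336]
```

```bash
cat >> h.py <<'E'
from scipy.spatial.transform import Rotation as Ro
def to(X,yaw=-.288):
    s=sensors.read_state(); R=Ro.from_rotvec(s['orientation']).as_matrix()
    y=np.arctan2(R[1,1],R[0,1]); print('t',round(s['t'],1),'tcp',s['tool_pos'].round(4),'yaw',round(y,3),'toolz',R[:,2].round(3))
    print('tool move',(R.T@(np.array(X)-s['tool_pos'])).round(4),'turn',round(y-yaw,3),'F',s['force'].round(1),'op',round(s['opening'],4),'g',round(s['gripper_force'],1))
E
python3 -m inch '[[0.075,0,0,0,0.146],[0.075,0,0,0,0.146],[0.075,0,0,0,0.146],[0.075,0,0,0,0.146],[0.075,0,0,0,0.146],[0.075,0,0,0,0.146],[0.075,0,0,0,0.146],[0.075,0,0,0,0.146],[0.075,0,0,0,0.146],[0.075,0,0,0,0.146],[0.075,0,0,0,0.146]]'
python3 -c "
from h import *
to([.454,.3015,.14])"
```

```text
t: 1.2
tool_pos: [0.1505, 0.5805, 0.232]
orientation: [2.523, 1.87, -0.001]
force: [-0.3, -0.1, -0.1]
opening: 0.0749
gripper_force: 0.0
t 1.2 tcp [0.1505 0.5805 0.232 ] yaw -0.295 toolz [-0.    -0.001 -1.   ]
tool move [-0.1786  0.3715  0.0922] turn -0.007 F [-0.3 -0.1 -0.1] op 0.0749 g 0.0
```

```bash

python3 -m inch '[[0.075,-0.018,0.037,0.009,-0.007],[0.075,-0.018,0.037,0.009,0],[0.075,-0.018,0.037,0.009,0],[0.075,-0.018,0.037,0.009,0],[0.075,-0.018,0.037,0.009,0],[0.075,-0.018,0.037,0.009,0],[0.075,-0.018,0.037,0.009,0],[0.075,-0.018,0.037,0.009,0],[0.075,-0.018,0.037,0.009,0],[0.075,-0.018,0.037,0.009,0],[0.075,0,0,0,0]]'
python3 - <<'E'
from h import *
to([.454,.3015,.14]); c=snap('wrist','w1')
for X in ([.454,.3015,0],[.454,.3015,.07]): print(px(c,X).round(1))
E
```

```text
t: 2.3
tool_pos: [0.4578, 0.3008, 0.1408]
orientation: [2.515, 1.881, -0.004]
force: [-0.5, 0.2, -0.1]
opening: 0.0751
gripper_force: 0.0
t 2.3 tcp [0.4578 0.3008 0.1408] yaw -0.286 toolz [-0.001 -0.002 -1.   ]
tool move [-0.0004 -0.0039  0.0008] turn 0.002 F [-0.5  0.2 -0.1] op 0.0751 g 0.0
[317.9 232.7]
[316.9 259.4]
```

View pics/w1.png

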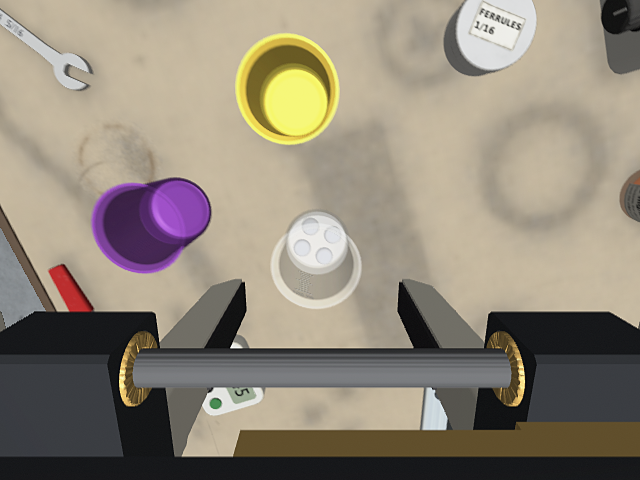

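The wrist view shows the clear beaker with four balls, rim centre (316,263) and inner floor centre (317,241).

```bash

python3 - <<'E'
from h import *
c=np.load('pics/w1.npz')
print(pt(c,316,263,.071),pt(c,317,241,.004),pt(c,271,263,.071),pt(c,361,263,.071),pt(c,317,308,.071),pt(c,317,210.5,.004),pt(c,317,272,.004))
to([.454,.299,.038])
E
```

```text
[0.4528688  0.29963723 0.071     ] [0.45161701 0.29597214 0.004     ] [0.425211   0.30779315 0.071     ] [0.48052749 0.29148105 0.071     ] [0.44446803 0.26924922 0.071     ] [0.45887342 0.32028529 0.004     ] [0.44388771 0.27007454 0.004     ]
t 2.4 tcp [0.4564 0.3026 0.1413] yaw -0.286 toolz [-0.002 -0.001 -1.   ]
tool move [-0.0039 -0.0012  0.1033] turn 0.002 F [ 0.8 -0.  -0.3] op 0.075 g 0.0
```

```bash

python3 -m inch '[[0.075,-0.004,-0.002,0.02,0],[0.075,0,0,0.028,0],[0.075,0,0,0.028,0],[0.075,0,0,0.027,0],[0.075,0,0,0,0],[0.045,0,0,0,0],[0.045,0,0,0,0],[0.045,0,0,0,0],[0.045,0,0,0,0],[0.045,0,0,0,0]]' 15
python3 - <<'E'
from h import *
to([.454,.299,.038])
E
```

```text
t: 3.35
tool_pos: [0.4541, 0.3022, 0.0415]
orientation: [2.511, 1.887, 0.006]
force: [0.4, 1.0, 6.4]
opening: 0.0553
gripper_force: 15.0
t 3.4 tcp [0.4541 0.3022 0.0415] yaw -0.282 toolz [ 0.003  0.002 -1.   ]
tool move [-0.0032  0.0008  0.0035] turn 0.006 F [0.4 1.  6.4] op 0.0553 g 15.0
```

```bash

python3 -m inch '[[0.075,0,0,0,0],[0.075,0,0,0,0],[0.075,-0.002,0,0.009,0],[0.075,0,0,0,0],[0.045,0,0,0,0],[0.045,0,0,0,0],[0.045,0,0,0,0],[0.045,0,0,0,0],[0.045,0,0,0,0]]' 15
python3 - <<'E'
from h import *
to([.454,.299,.038])
E
```

```text
t: 4.25
tool_pos: [0.4522, 0.2996, 0.0307]
orientation: [2.512, 1.887, 0.0]
force: [0.1, 0.0, -0.6]
opening: 0.0553
gripper_force: 15.0
t 4.2 tcp [0.4522 0.2996 0.0307] yaw -0.282 toolz [ 0.  0. -1.]
tool move [-0.      0.0019 -0.0073] turn 0.006 F [ 0.1  0.  -0.6] op 0.0553 g 15.0
```

```bash

python3 -m inch '[[0.075,0,0,0,0],[0.075,0,0,0,0],[0.075,0,0,-0.009,0],[0.075,0,0,0,0],[0.045,0,0,0,0],[0.045,0,0,0,0],[0.045,0,0,0,0],[0.045,0,0,0,0],[0.045,0,0,-0.01,0],[0.045,0,0,-0.02,0],[0.045,0,0,-0.03,0],[0.045,0,0,-0.03,0],[0.045,0,0,0,0]]' 15
python3 - <<'E'
from h import *
# tray frame
yw=-.288; ex=np.array([np.cos(yw),np.sin(yw),0]); ey=np.array([-ex[1],ex[0],0])
C=np.array([.568,.039,0])
print('wall outer',C+.07*ey)
to(C+.07*ey+.045*ey+np.array([0,0,.113]))
snap('side','d1')
im=cv2.imread('pics/d1.png'); cv2.imwrite('pics/d1c.png',cv2.resize(im[130:330,220:440],None,fx=3,fy=3))
E
```

```text
t: 5.55
tool_pos: [0.455, 0.3011, 0.1354]
orientation: [2.511, 1.887, 0.013]
force: [1.1, 0.4, -0.4]
opening: 0.0556
gripper_force: 15.0
wall outer [0.58788246 0.10611697 0.        ]
t 5.5 tcp [0.455  0.3011 0.1354] yaw -0.282 toolz [ 0.007  0.004 -1.   ]
tool move [-0.1054  0.1821  0.0229] turn 0.006 F [ 1.1  0.4 -0.4] op 0.0556 g 15.0
```

View pics/d1c.png

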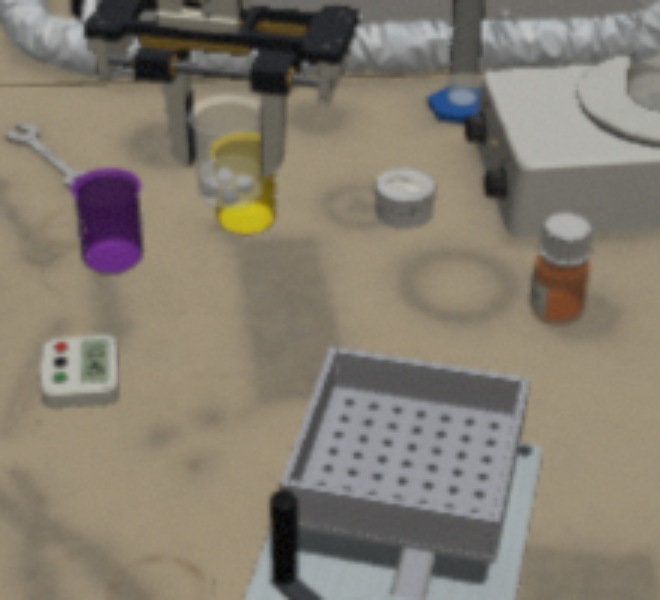

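The beaker is held with the balls in it. Next: carry it to the tray's near wall, then tip it over the wall edge.

```bash

python3 -m inch '[[0.045,-0.005,0.015,0,0.006],[0.045,-0.01,0.02,0,0],[0.045,-0.01,0.02,0,0],[0.045,-0.015,0.025,0,0],[0.045,-0.015,0.025,0.002,0],[0.045,-0.015,0.025,0.004,0],[0.045,-0.015,0.025,0.006,0],[0.045,-0.012,0.017,0.006,0],[0.045,-0.008,0.01,0.005,0],[0.045,0,0,0,0],[0.045,0,0,0,0]]' 12
python3 - <<'E'
from h import *
yw=-.288; ex=np.array([np.cos(yw),np.sin(yw),0]); ey=np.array([-ex[1],ex[0],0])
C=np.array([.568,.039,0])
to(C+.07*ey+np.array([0,0,.113]))
E
```

```text
t: 6.7
tool_pos: [0.5961, 0.1472, 0.1057]
orientation: [-2.517, -1.878, 0.003]
force: [-0.5, 0.0, -0.9]
opening: 0.0557
gripper_force: 12.0
t 6.7 tcp [0.5961 0.1472 0.1057] yaw -0.289 toolz [-0.002  0.    -1.   ]
tool move [-0.0417  0.0038 -0.0073] turn -0.001 F [-0.5  0.  -0.9] op 0.0557 g 12.0
```

```bash

python3 -m inch '[[0.045,-0.002,0.004,-0.006,0],[0.045,-0.01,0,0,0],[0.045,-0.004,0,0,0],[0.045,-0.004,0,0,0],[0.045,-0.004,0,0,0],[0.045,-0.004,0,0,0],[0.045,-0.004,0,0,0],[0.045,-0.004,0,0,0],[0.045,-0.004,0,0,0],[0.045,-0.004,0,0,0],[0.045,0,0,0,0]]' 12
python3 - <<'E'
from h import *
yw=-.288; ex=np.array([np.cos(yw),np.sin(yw),0]); ey=np.array([-ex[1],ex[0],0])
C=np.array([.568,.039,0])
to(C+.07*ey+np.array([0,0,.113]))
snap('side','d2')
im=cv2.imread('pics/d2.png'); cv2.imwrite('pics/d2c.png',cv2.resize(im[160:320,280:440],None,fx=3.5,fy=3.5))
E
```

```text
t: 7.8
tool_pos: [0.588, 0.1034, 0.1125]
orientation: [-2.518, -1.879, 0.001]
force: [-0.4, 1.0, -0.1]
opening: 0.0557
gripper_force: 12.0
t 7.8 tcp [0.588  0.1034 0.1125] yaw -0.288 toolz [-0. -0. -1.]
tool move [ 0.0026 -0.0009 -0.0005] turn -0.0 F [-0.4  1.  -0.1] op 0.0557 g 12.0
```

View pics/d2c.png

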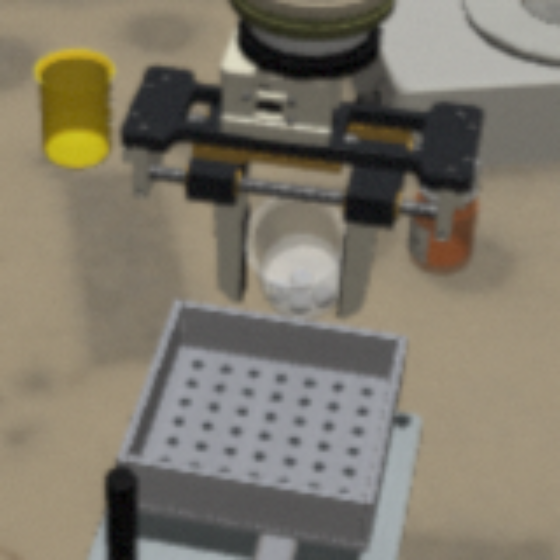

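The mouth now leans toward the tray, so the pivot on the wall edge works at about 1 N. I'll carry on.

```bash

python3 -m inch '[[0.045,-0.004,0,0,0],[0.045,-0.004,0,0,0],[0.045,-0.004,0,0,0],[0.045,-0.004,0,0,0],[0.045,-0.004,0,0,0],[0.045,-0.004,0,0.002,0],[0.045,-0.004,0,0.003,0],[0.045,-0.004,0,0.003,0],[0.045,-0.004,0,0.003,0],[0.045,0,0,0.003,0],[0.045,0,0,0.003,0],[0.045,0,0,0.003,0],[0.045,0,0,0.003,0],[0.045,0,0,0,0]]' 12
python3 - <<'E'
from h import *
yw=-.288; ex=np.array([np.cos(yw),np.sin(yw),0]); ey=np.array([-ex[1],ex[0],0])
C=np.array([.568,.039,0])
to(C+.03*ey+np.array([0,0,.086]))
snap('side','d3')
im=cv2.imread('pics/d3.png'); cv2.imwrite('pics/d3c.png',cv2.resize(im[160:320,280:440],None,fx=3.5,fy=3.5))
E
```

```text
t: 9.25
tool_pos: [0.5777, 0.0696, 0.0889]
orientation: [-2.517, -1.88, 0.001]
force: [0.6, 0.3, -0.7]
opening: 0.0557
gripper_force: 12.0
t 9.2 tcp [0.5777 0.0696 0.0889] yaw -0.288 toolz [-0.001  0.    -1.   ]
tool move [-0.0021 -0.0006  0.0029] turn 0.0 F [ 0.6  0.3 -0.7] op 0.0557 g 12.0
```

View pics/d3c.png

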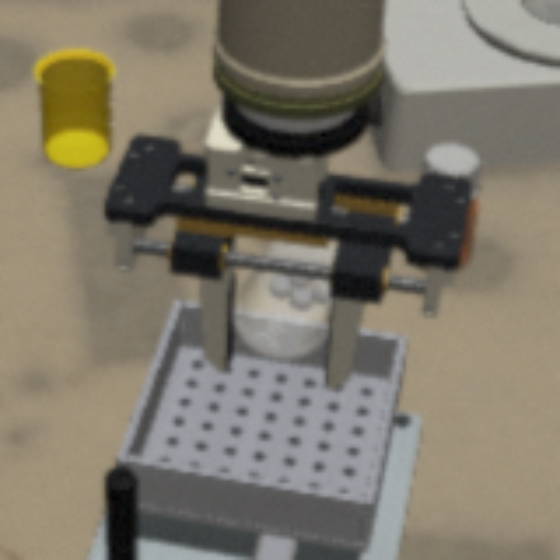

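The beaker is past horizontal with the balls still near its bottom, at about (295,290) in the crop. I'll lower a little more to tip further.

```bash

python3 -m inch '[[0.045,-0.003,0,0.003,0],[0.045,0,0,0.002,0],[0.045,0,0,0.002,0],[0.045,0,0,0,0],[0.045,0,0,0,0],[0.045,0,0,0,0],[0.045,0,0,0,0]]' 12
python3 - <<'E'
from h import *
to([0,0,0])
snap('side','d4')
im=cv2.imread('pics/d4.png'); cv2.imwrite('pics/d4c.png',cv2.resize(im[160:320,280:440],None,fx=3.5,fy=3.5))
E
```

```text
t: 10.0
tool_pos: [0.5772, 0.0666, 0.0827]
orientation: [2.517, 1.88, 0.0]
force: [-0.5, 0.1, 1.4]
opening: 0.0555
gripper_force: 12.0
t 10.0 tcp [0.5772 0.0666 0.0827] yaw -0.288 toolz [ 0.  0. -1.]
tool move [-0.2277 -0.5345  0.0827] turn 0.0 F [-0.5  0.1  1.4] op 0.0555 g 12.0
```

View pics/d4c.png

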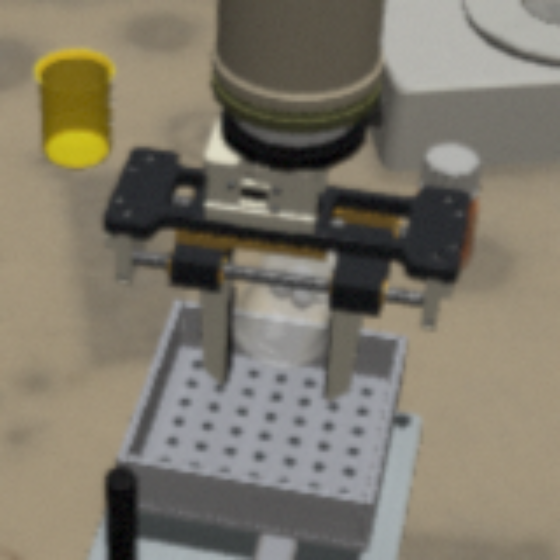

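The balls are still inside at roughly 116° of tilt. Moving outward along the edge steepens the tilt, so I'll try that and check by differencing depth images.

```bash

python3 -m inch '[[0.045,0.004,0,0,0],[0.045,0.004,0,0,0],[0.045,0.004,0,0,0],[0.045,0,0,0,0],[0.045,0,0,0,0],[0.045,0,0,0,0],[0.045,0,0,0,0]]' 12
cat >> h.py <<'E'
def traydiff(name,f):
    "pixels of tray floor changed from first picture, with world position"
    c0=np.load('pics/d0.npz') ; c=snap(name,f)
    d=np.abs(c['image'].astype(int)-c0['image']).max(2)>25
    out=[]
    yw=-.288; ex=np.array([np.cos(yw),np.sin(yw),0]); ey=np.array([-ex[1],ex[0],0]); C=np.array([.568,.039,0])
    n,l,st,ce=cv2.connectedComponentsWithStats(d[240:310,310:400].astype(np.uint8))
    for i in range(1,n):
        if st[i,4]>8:
            u,v=ce[i]+[310,240]; X=pt(c,u,v,.054)-C; print(st[i],'px',u.round(),v.round(),'tray xy',(X@ex).round(3),(X@ey).round(3),'depthz',pt(c,u,v)[2].round(3))
E
python3 - <<'E'
from h import *
to([0,0,0]); traydiff('side','d5')
c=np.load('pics/d5.npz'); g=cv2.cvtColor(c['image'],cv2.COLOR_RGB2GRAY)
print(g[238:272:2,344:376:2])
E
```

```text
t: 10.75
tool_pos: [0.5804, 0.078, 0.0825]
orientation: [-2.517, -1.88, 0.0]
force: [0.4, 0.4, -0.2]
opening: 0.0555
gripper_force: 12.0
t 10.8 tcp [0.5804 0.078  0.0825] yaw -0.288 toolz [-0.  0. -1.]
tool move [-0.2397 -0.5343  0.0827] turn 0.0 F [ 0.4  0.4 -0.2] op 0.0555 g 12.0
[ 28   0  62  25 757] px 364.0 249.0 tray xy -0.002 0.107 depthz 0.08
[63 25  7  6 27] px 376.0 267.0 tray xy 0.031 0.055 depthz 0.077
[[ 70  89 114 149 136 138 152 144 142 125  82  71  66  70  75  69]
 [100  84  99 133 128 151 161 129 140 142 134 136 148 133 164 108]
 [100  71 114 130 146 158 171 163 130 131 136 151 154 121 141 126]
 [100  55 114 134 153 165 177 177 175 173 140 131 134 144 138 135]
 [100  53 123 145 161 171 179 180 181 176 170 151 157 176 166 141]
 [100  59 141 151 168 175 180 179 193 182 179 179 180 178 164 116]
 [100  50 120 146 165 176 179 190 174 177 182 182 179 172 151 110]
 [100  38 112 142 144 147 152 170 165 157 169 177 174 166 149 117]
 [100  39  96 139 148 156 143 155 149 147 148 144 142 128 118  85]
 [ 99  38  84 113 140 146 147 151 153 146 144 144 135 127 112  70]
 [ 94  38  83  88 107 137 144 147 152 146 147 141 139 117  91  70]
 [ 95  37  93  93  90  94 110 132 139 138 138 125 109  89  87  72]
 [ 92  82 148 146 135 117 113 102  98 100  91  89  87  85  87  68]
 [ 93 107 156 155 151 153 153 150 151 143 131 121 115 102  88  78]
 [116 138 155 138  83 135 156 150 140 152 153 152 152 152 139  91]
 [152 156 156 154 141 153 156 135  87 141 153 145 112 146 137  90]
 [127 154 153 143 149 156 156 154 152 153 153 143 112 140 146 115]]
```

```bash

python3 -m inch '[[0.045,0,0,0,0],[0.045,0,0,0,0],[0.045,-0.006,0,-0.006,0],[0.045,-0.004,0,-0.008,0],[0.045,0,0,0,0],[0.045,-0.02,0,0,0],[0.045,0.02,0,0,0],[0.045,-0.02,0,0,0],[0.045,0.02,0,0,0],[0.045,-0.02,0,0,0],[0.045,0.02,0,0,0],[0.045,0,0,0,0],[0.045,0,0,0,0]]' 60
python3 - <<'E'
from h import *
to([0,0,0]); traydiff('side','d6')
c=np.load('pics/d6.npz'); g=cv2.cvtColor(c['image'],cv2.COLOR_RGB2GRAY)
print(g[230:274:2,344:376:2])
E
```

```text
t: 12.1
tool_pos: [0.5777, 0.0684, 0.0968]
orientation: [2.516, 1.88, 0.0]
force: [0.4, 0.1, -1.7]
opening: 0.0539
gripper_force: 60.0
t 12.1 tcp [0.5777 0.0684 0.0968] yaw -0.287 toolz [ 0. -0. -1.]
tool move [-0.2293 -0.5347  0.0967] turn 0.001 F [ 0.4  0.1 -1.7] op 0.0539 g 60.0
[ 28   0  52  24 656] px 361.0 248.0 tray xy -0.007 0.108 depthz 0.093
[62 25  5  4 12] px 374.0 266.0 tray xy 0.028 0.057 depthz 0.085
[[ 86 114 120 110 105 113 126 138 149 154 162 168 166 167 167 158]
 [ 67  55  68  63  79  79  88  95 104 125 112 106 119 135 140 128]
 [ 94  90 137 141 115  95 101  80  75  69  64  72  83  88  96  68]
 [ 87  84 114 143 127 148 153 152 155 148 137 121 106 102  88  53]
 [ 98  76 114 129 137 155 153 133 147 139 151 155 146 149 166  63]
 [ 96  54 120 131 148 162 167 136 133 147 157 156 147 134 150  65]
 [101  51 123 143 159 168 177 163 149 157 152 138 136 125 125 111]
 [103  52 131 151 165 172 177 160 111 126 122 141 172 175 162 118]
 [102  62 151 158 170 177 180 178 137 127 153 180 181 176 164  85]
 [ 97  62 165 164 175 176 179 182 183 179 182 179 178 170 147  78]
 [ 95  43 133 156 171 178 184 190 183 178 183 181 176 161 139  79]
 [ 93  37 110 146 148 159 154 163 150 155 171 177 165 155 152  79]
 [ 93  31  87 127 144 156 153 147 148 146 145 143 133 128 109  76]
 [ 94  33  87  93 118 140 147 148 147 145 142 146 134 113  84  89]
 [ 91  34  84  89  90  98 121 135 140 140 137 122  98  89  77  88]
 [ 91  58  94  93  89  86  87  90  91  93  90  84  83  87  77  98]
 [ 94 116 151 144 132 121 115 103  92  90  87  86  86  86  76 102]
 [103 143 155 153 151 154 153 153 149 144 130 117 115 103  81  98]
 [111 139 154 138  83 138 158 151 142 153 153 151 152 151 107 100]
 [153 154 156 154 142 153 156 137  87 141 152 143 113 146 145 127]
 [128 153 151 145 150 156 158 151 151 152 153 143 112 141 154 140]
 [152 153 145  98 124 157 153 108 133 152 154 152 153 155 155 155]]
```

```bash

python3 -m inch '[[0.045,-0.04,0,0,0],[0.045,0.04,0,0,0],[0.045,-0.04,0,0,0],[0.045,0.04,0,0,0],[0.045,-0.04,0,0,0],[0.045,0.04,0,0,0],[0.045,-0.04,0,0,0],[0.045,0.04,0,0,0],[0.045,-0.02,0,0,0],[0.045,0,0,0,0],[0.045,0,0,0,0]]' 60
python3 - <<'E'
from h import *
to([0,0,0]); traydiff('side','d7')
c=np.load('pics/d7.npz'); g=cv2.cvtColor(c['image'],cv2.COLOR_RGB2GRAY)
print(g[234:280:2,340:376:2])
E
```

```text
t: 13.25
tool_pos: [0.5719, 0.0488, 0.0966]
orientation: [2.518, 1.878, -0.0]
force: [1.1, 0.1, -1.0]
opening: 0.0539
gripper_force: 60.0
t 13.2 tcp [0.5719 0.0488 0.0966] yaw -0.289 toolz [-0. -0. -1.]
tool move [-0.2098 -0.5343  0.0967] turn -0.001 F [ 1.1  0.1 -1. ] op 0.0539 g 60.0
[ 17   0  73  30 969] px 361.0 251.0 tray xy -0.007 0.101 depthz 0.105
[61 25  9 11 67] px 374.0 270.0 tray xy 0.029 0.047 depthz 0.095
[[ 45  67  63 139 148 149 144 148 162 165 164 161 157 143 127 116 131 112]
 [ 38 109 101 113 119 124 136 141 159 162 167 166 164 165 165 164 164  78]
 [ 28  70  71  78  91  95 112 126 114 108 123 132 138 153 155 159 149  54]
 [ 28  99  78 100  96  79  65  70  66  71  88  90 107 117 130 109  86  43]
 [ 28  88  87 114 143 123 144 157 148 129 105  97  78  67  66  70  56  19]
 [ 83 100  78 116 128 135 153 166 165 163 157 159 148 149 146 144  71  18]
 [101 100  61 118 129 146 161 170 176 161 158 155 152 157 153 159  89  16]
 [103 102  46 123 140 157 168 177 168 156 157 151 147 155 158 153 100  39]
 [103 100  51 107 119 142 163 176 151 134 148 157 154 144 137 160 139 102]
 [
[... 348 characters left out ...]
145 137 123 115  76 102]
 [102  90  44 147 155 168 173 165 164 154 149 147 141 137 126 100  72 101]
 [100  89  45 144 154 156 160 177 182 180 183 177 168 142 126  97  74 100]
 [104  89  66 139 153 139  83 142 160 156 147 156 155 153 153 140  85 101]
 [104  89 110 156 156 154 141 150 157 136  86 141 152 143 113 128  92 100]
 [139  89 127 156 154 146 151 157 157 153 152 153 154 143 113 114  98 102]
 [155 132 152 156 148  98 125 156 153 108 133 153 152 153 155 136  98 102]
 [144 149 155 156 157 156 155 156 149 110 133 155 147  84 117 137 104 102]
 [ 90 117 156 153 127 135 160 159 155 155 154 155 156 137 152 155 149  92]
 [154 154 155 153 115 122 157 158 103 117 154 155 146 150 157 157 159 155]]
```

```bash
cat >> h.py <<'E'
def prof(f,tcp,half=.006):
    c=np.load(f'pics/{f}.npz'); yw=-.288; ex=np.array([np.cos(yw),np.sin(yw),0]); ey=np.array([-ex[1],ex[0],0]); C=np.array([.568,.039,0])
    v,u=np.mgrid[225:285,330:390]; d=c['depth'][225:285,330:390]
    P=np.stack([(u-c['cx'])/c['fx']*d,(v-c['cy'])/c['fy']*d,d],-1)-c['t']; P=P@c['R']
    x=(P-np.array(tcp))@ex; s=.07-(P-C)@ey
    for r in range(0,60):
        m=np.abs(x[r])<half
        if m.any(): print(225+r,'s',(np.median(s[r][m])*1e3).round(0),'z',(np.median(P[r,:,2][m])*1e3).round(0))
E
python3 - <<'E'
from h import *
for f,t in (('d4',[.5772,.0666,0]),('d5',[.5804,.078,0]),('d7',[.5719,.0488,0])): print(f); prof(f,t)
E
```

```text
d4
225 s 63.0 z 194.0
226 s 64.0 z 193.0
227 s 65.0 z 191.0
228 s 64.0 z 188.0
229 s 64.0 z 186.0
230 s 63.0 z 183.0
231 s 64.0 z 180.0
232 s 64.0 z 178.0
233 s 8.0 z 133.0
234 s 11.0 z 133.0
235 s 16.0 z 135.0
236 s 20.0 z 135.0
237 s 26.0 z 137.0
238 s 69.0 z 168.0
239 s 71.0 z 167.0
240 s 71.0 z 165.0
241 s 72.0 z 164.0
242 s -5.0 z 99.0
243 s -5.0 z 97.0
244 s -4.0 z 95.0
245 s -2.0 z 94.0
246 s -3.0 z 91.0
247 s -3.0 z 88.0
248 s -3.0 z 86.0
249 s -1.0 z 84.0
250 s -1.0 z 82.0
251 s 3.0 z 82.0
252 s 6.0 z 82.0
253 s 9.0 z 82.0
254 s 13.0 z 82.0
255 s 17.0 z 84.0
256 s 21.0 z 84.0
257 s 26.0 z 85.0
258 s 30.0 z 86.0
259 s 34.0 z 87.0
260 s 39.0 z 89.0
261 s 43.0 z 90.0
262 s 46.0 z 89.0
263 s 49.0 z 89.0
264 s 50.0 z 87.0
265 s 49.0 z 84.0
266 s 7.0 z 44.0
267 s 11.0 z 45.0
268 s 14.0 z 44.0
269 s 17.0 z 45.0
270 s 21.0 z 45.0
271 s 24.0 z 44.0
272 s 28.0 z 46.0
273 s 30.0 z 45.0
274 s 33.0 z 44.0
275 s 37.0 z 45.0
276 s 39.0 z 45.0
277 s 41.0 z 44.0
278 s 45.0 z 45.0
279 s 49.0 z 46.0
280 s 52.0 z 45.0
281 s 53.0 z 44.0
282 s 57.0 z 45.0
283 s 61.0 z 45.0
284 s 63.0 z 45.0
d5
22
[... 1511 characters left out ...]
7.0
247 s 20.0 z 107.0
248 s 21.0 z 105.0
249 s 23.0 z 104.0
250 s 29.0 z 106.0
251 s 32.0 z 106.0
252 s 33.0 z 104.0
253 s 37.0 z 106.0
254 s 33.0 z 99.0
255 s 35.0 z 98.0
256 s 35.0 z 96.0
257 s 38.0 z 96.0
258 s 43.0 z 97.0
259 s 49.0 z 99.0
260 s 53.0 z 100.0
261 s 58.0 z 102.0
262 s 62.0 z 103.0
263 s 66.0 z 103.0
264 s 69.0 z 104.0
265 s 71.0 z 103.0
266 s 70.0 z 99.0
267 s 11.0 z 45.0
268 s 14.0 z 45.0
269 s 17.0 z 45.0
270 s 19.0 z 43.0
271 s 23.0 z 44.0
272 s 27.0 z 45.0
273 s 31.0 z 46.0
274 s 32.0 z 44.0
275 s 37.0 z 45.0
276 s 39.0 z 45.0
277 s 41.0 z 44.0
278 s 46.0 z 46.0
279 s 49.0 z 45.0
280 s 51.0 z 44.0
281 s 56.0 z 46.0
282 s 58.0 z 45.0
283 s 61.0 z 45.0
284 s 64.0 z 46.0
```

```bash
python3 - <<'E'
from h import *
for f,t in (('d1',[.455,.3011,0]),('d2',[.588,.1034,0]),('d3',[.5777,.0696,0]),('d6',[.5777,.0684,0])):
    c=np.load(f'pics/{f}.npz'); yw=-.288; ex=np.array([np.cos(yw),np.sin(yw),0]); ey=np.array([-ex[1],ex[0],0])
    d=c['depth']; v,u=np.mgrid[0:480,0:640]
    P=np.stack([(u-c['cx'])/c['fx']*d,(v-c['cy'])/c['fy']*d,d],-1)-c['t']; P=P@c['R']
    Q=P-np.array(t); x=Q@ex; s=-Q@ey; m=(abs(x)<.005)&(abs(s)<.065)&(P[...,2]>.04)&(P[...,2]<.18)
    print(f,'tcp-relative s, z by row')
    for r in np.unique(v[m])[::1]:
        k=m[r]; print(f'{r}:({np.median(s[r][k])*1e3:.0f},{np.median(P[r][k,2])*1e3:.0f})',end=' ')
    print()
E
```

```text
d1 tcp-relative s, z by row
162:(-24,167) 163:(-22,164) 164:(-21,163) 165:(-21,160) 166:(-22,157) 167:(-21,155) 168:(-23,151) 169:(-23,149) 170:(-21,147) 171:(-21,144) 172:(-22,141) 173:(-23,138) 174:(-21,136) 175:(31,165) 176:(28,160) 177:(29,159) 178:(27,155) 179:(29,153) 180:(28,150) 181:(26,146) 182:(27,144) 183:(28,142) 184:(27,139) 185:(28,137) 186:(28,134) 187:(28,132) 188:(28,129) 189:(27,126) 190:(27,123) 191:(28,121) 192:(28,118) 193:(27,115) 194:(28,112) 195:(28,110) 196:(29,108) 197:(27,103) 198:(27,101) 199:(25,97) 
d2 tcp-relative s, z by row
217:(-20,154) 218:(-20,152) 219:(-23,147) 220:(-26,142) 221:(-29,137) 222:(-32,133) 223:(-34,129) 224:(-38,123) 225:(-40,120) 226:(-44,113) 227:(-43,112) 228:(-41,110) 229:(-40,109) 230:(-36,109) 231:(-35,107) 232:(-32,107) 233:(-32,104) 234:(-31,103) 235:(-28,102) 236:(-25,101) 237:(-24,100) 238:(-23,98) 239:(-20,99) 240:(-18,97) 241:(27,131) 242:(19,121) 243:(15,115) 244:(14,112) 245:(10,106) 246:(8,101) 247:(4,96) 248:(0,90) 249:(-5,83) 250:(-6,80) 251:(-5,78) 252:(-2,77) 253:(-3,74) 254:(-3,71) 255:(-4,68) 256:(-4,65) 257:(-3,6
[... 1429 characters left out ...]
41:(-42,104) 242:(-38,104) 243:(-37,103) 244:(-36,101) 245:(-35,100) 246:(-36,96) 247:(-39,91) 248:(-31,93) 249:(-29,94) 250:(-22,95) 251:(-19,97) 252:(-13,98) 253:(-9,100) 254:(-4,100) 255:(0,101) 256:(5,103) 257:(7,103) 258:(9,102) 259:(11,100) 260:(-38,55) 261:(-39,53) 262:(-40,49) 263:(-39,47) 264:(-38,45) 265:(-35,44) 266:(-31,45) 267:(-27,45) 268:(-25,45) 269:(-23,44) 270:(-17,46) 271:(-16,44) 272:(-12,45) 273:(-10,45) 274:(-5,46) 275:(-3,45) 276:(1,46) 277:(2,44) 278:(7,45) 279:(9,44) 280:(11,44) 281:(14,44) 282:(19,45) 283:(20,44) 284:(25,46) 285:(26,44) 286:(31,45) 287:(32,44) 288:(35,44) 289:(41,46) 290:(42,46) 291:(46,47) 292:(48,44) 293:(49,43) 294:(53,45) 295:(56,45) 296:(60,45)
```

The depth profile gives a tilt of only about 78°, because the glass slid 24 mm up the pads. More lowering on the edge should still turn it past horizontal.

```bash
sed -i '$a\
def rel(f):\
    c=snap("side",f); st=sensors.read_state(); t=st["tool_pos"]*[1,1,0]; yw=-.288; ex=np.array([np.cos(yw),np.sin(yw),0]); ey=np.array([-ex[1],ex[0],0])\
    d=c["depth"]; v,u=np.mgrid[0:480,0:640]\
    P=np.stack([(u-c["cx"])/c["fx"]*d,(v-c["cy"])/c["fy"]*d,d],-1)-c["t"]; P=P@c["R"]\
    C=np.array([.568,.039,0]); x=(P-t)@ex; s=.07-(P-C)@ey; m=(abs(x)<.005)&(s>-.02)&(s<.13)&(P[...,2]>.05)&(P[...,2]<.15)\
    print("tcp s",round(.07-(t-C)@ey,4),"z",st["tool_pos"][2].round(4),"F",st["force"].round(1),"t",st["t"])\
    for r in np.unique(v[m]): print(f"{r}:({np.median(s[r][m[r]])*1e3:.0f},{np.median(P[r][m[r],2])*1e3:.0f})",end=" ")\
    print()' h.py
python3 -m inch '[[0.045,0.01,0,0,0],[0.045,0.01,0,0,0],[0.045,0,0,0.005,0],[0.045,0,0,0.005,0],[0.045,0,0,0.003,0],[0.045,0,0,0.003,0],[0.045,0,0,0.003,0],[0.045,0,0,0.003,0],[0.045,0,0,0.002,0],[0.045,0,0,0,0]]' 25
python3 -c "
from h import *
rel('d8')"
```

```text
t: 14.3
tool_pos: [0.5777, 0.0682, 0.0725]
orientation: [2.517, 1.879, -0.0]
force: [0.4, -1.5, 2.5]
opening: 0.0547
gripper_force: 25.0
tcp s 0.0391 z 0.0726 F [ 0.5 -1.3  2.8] t 14.35
237:(15,128) 238:(19,129) 239:(21,128) 240:(26,128) 241:(30,130) 245:(42,129) 246:(1,94) 247:(1,91) 248:(4,90) 249:(3,87) 250:(3,85) 251:(-1,79) 252:(2,78) 253:(7,80) 254:(10,80) 255:(13,80) 256:(16,79) 257:(21,81) 258:(21,78) 259:(26,79) 260:(26,78) 261:(32,80) 262:(35,79) 263:(38,79) 264:(40,79) 265:(41,78) 266:(42,76) 267:(44,74)
```

```bash

python3 -m inch '[[0.045,0,0,0.003,0],[0.045,0,0,0.003,0],[0.045,0.003,0,0.001,0],[0.045,0.003,0,0,0],[0.045,0.003,0,0,0],[0.045,0,0,0,0]]' 25
python3 -c "
from h import *
rel('d9')"
```

```text
t: 14.95
tool_pos: [0.5806, 0.0776, 0.0659]
orientation: [2.517, 1.88, 0.001]
force: [-0.8, -2.0, 3.6]
opening: 0.0547
gripper_force: 25.0
tcp s 0.0294 z 0.0658 F [-0.3 -2.9  3.1] t 15.0
236:(8,125) 237:(12,127) 238:(16,127) 239:(19,127) 240:(23,126) 242:(56,149) 243:(59,149) 244:(60,147) 245:(33,123) 246:(38,124) 247:(41,124) 248:(6,92) 249:(6,90) 250:(8,89) 251:(9,87) 252:(12,88) 253:(19,90) 254:(22,89) 255:(22,88) 256:(24,87) 257:(24,84) 258:(29,85) 259:(32,85) 260:(32,83) 261:(28,76) 262:(29,75) 263:(30,73) 264:(32,72) 273:(44,58) 274:(48,58) 275:(49,57) 276:(51,55) 277:(52,53) 278:(52,51)
```

One ball has dropped to the tray floor at s≈48 mm. I'll continue with small rocking.

```bash

python3 -m inch '[[0.045,0.003,0,0,0],[0.045,0.003,0,0,0],[0.045,0.002,0,0,0],[0.045,0,0,0,0],[0.045,0,0,0,0],[0.045,0,0,0,0]]' 25
python3 -c "
from h import *
rel('d10')"
```

```text
t: 15.6
tool_pos: [0.583, 0.0843, 0.0663]
orientation: [2.517, 1.879, 0.0]
force: [-1.8, -5.1, 7.4]
opening: 0.0547
gripper_force: 25.0
tcp s 0.0223 z 0.0662 F [-1.6 -6.   7.3] t 15.65
234:(4,128) 235:(9,128) 236:(10,127) 237:(13,127) 238:(15,127) 240:(50,148) 241:(51,147) 242:(51,145) 243:(27,123) 244:(31,124) 245:(36,125) 246:(-14,82) 247:(-12,81) 248:(-8,82) 249:(-7,80) 250:(-2,80) 251:(-0,79) 252:(-0,77) 253:(6,79) 254:(6,77) 255:(10,78) 256:(11,76) 257:(14,75) 258:(17,76) 259:(18,73) 260:(20,71) 261:(21,70) 262:(2,51) 275:(47,54) 276:(51,55) 282:(72,58) 283:(71,54) 284:(75,56) 285:(78,55) 286:(77,52) 287:(80,51)
```

```bash
cat >> h.py <<'E'
def balls(f):
    c=np.load(f'pics/{f}.npz'); yw=-.288; ex=np.array([np.cos(yw),np.sin(yw),0]); ey=np.array([-ex[1],ex[0],0]); C=np.array([.568,.039,0])
    d=c['depth']; v,u=np.mgrid[0:480,0:640]
    P=np.stack([(u-c['cx'])/c['fx']*d,(v-c['cy'])/c['fy']*d,d],-1)-c['t']; P=P@c['R']
    x=(P-C)@ex; y=(P-C)@ey; z=P[...,2]
    m=(abs(x)<.06)&(y>-.058)&(y<.062)&(z>.049)&(z<.067)
    n,l,st,ce=cv2.connectedComponentsWithStats(m.astype(np.uint8),connectivity=4)
    for i in range(1,n):
        if st[i,4]>6: k=l==i; print('px',ce[i].round(),st[i,2:],'xy',x[k].mean().round(3),y[k].mean().round(3),'zmax',z[k].max().round(3))
E
python3 -c "
from h import *
balls('d10')"
```

```text
px [344. 265.] [ 9 10 45] xy -0.031 0.04 zmax 0.067
px [367. 271.] [ 7  7 35] xy 0.015 0.038 zmax 0.06
px [376. 271.] [ 7  7 36] xy 0.035 0.038 zmax 0.067
px [354. 275.] [ 7  6 35] xy -0.008 0.019 zmax 0.06
px [353. 284.] [ 7  7 36] xy -0.004 -0.006 zmax 0.061
px [369. 283.] [ 7  6 35] xy 0.027 0.003 zmax 0.06
```

All four balls (367,271), (354,275), (353,284) and (369,283) are on the tray floor. The other two blobs are fingertips. Next I'll lift, move off the tray, and let the beaker swing upright in a light grip.

```bash

python3 -m inch '[[0.045,0,0,-0.01,0],[0.045,0,0,-0.03,0],[0.045,0,0,-0.03,0],[0.045,0,0,-0.03,0],[0.045,0,0,-0.03,0],[0.045,0.03,0,0,0],[0.045,0.04,-0.02,0,0],[0.045,0.04,-0.03,0,0],[0.045,0.03,-0.03,0,0],[0.045,0.02,-0.02,0,0],[0.045,0,0,0,0]]' 25
python3 -m inch '[[0.045,0,0,0,0],[0.045,0.01,0,0,0],[0.045,-0.01,0,0,0],[0.045,0.01,0,0,0],[0.045,-0.01,0,0,0],[0.045,0,0,0,0],[0.045,0,0,0,0]]' 4
cat >> h.py <<'E'
def relf(f):
    c=snap("side",f); st=sensors.read_state(); t=st["tool_pos"]; yw=-.288; ex=np.array([np.cos(yw),np.sin(yw),0]); ey=np.array([-ex[1],ex[0],0])
    d=c["depth"]; v,u=np.mgrid[0:480,0:640]
    P=np.stack([(u-c["cx"])/c["fx"]*d,(v-c["cy"])/c["fy"]*d,d],-1)-c["t"]; P=P@c["R"]-t
    x=P@ex; s=-P@ey; z=P[...,2]; m=(abs(x)<.006)&(abs(s)<.08)&(z>-.06)&(z<.06)
    print('rel to tcp (s,z); tcp',t.round(4),'op',st['opening'])
    for r in np.unique(v[m]): print(f"{r}:({np.median(s[r][m[r]])*1e3:.0f},{np.median(z[r][m[r]])*1e3:.0f})",end=" ")
    print()
E
python3 -c "
from h import *
relf('d11')"
```

```text
t: 16.75
tool_pos: [0.5296, 0.2705, 0.1955]
orientation: [-2.511, -1.884, 0.0]
force: [-0.6, -0.3, -0.7]
opening: 0.0548
gripper_force: 25.0
t: 17.45
tool_pos: [0.5322, 0.2659, 0.1956]
orientation: [-2.518, -1.878, 0.0]
force: [0.5, 0.7, -0.4]
opening: 0.0566
gripper_force: 4.0
rel to tcp (s,z); tcp [0.5322 0.2662 0.1957] op 0.05628788106382199
143:(-23,37) 144:(-23,33) 145:(-21,32) 146:(-21,30) 147:(-21,27) 148:(-23,24) 149:(-23,21) 150:(-24,19) 151:(-24,16) 152:(-25,13) 153:(-26,10) 154:(-25,9) 155:(-26,5) 156:(-28,2) 157:(-30,-2) 158:(-31,-5) 159:(-31,-8) 160:(31,24) 161:(29,21) 162:(27,18) 163:(26,15) 164:(26,13) 165:(25,9) 166:(24,7) 167:(23,3) 168:(23,1) 169:(23,-2) 170:(21,-5) 171:(22,-7) 172:(21,-11) 173:(20,-13) 174:(19,-17) 175:(20,-18) 176:(16,-23) 177:(18,-24) 178:(17,-28) 179:(16,-31) 180:(16,-34) 181:(14,-37) 182:(15,-39)
```

It has swung to within 11° of upright. I'll lower it onto the bare worktop and press lightly to set it flat.

```bash

python3 -m inch '[[0.045,0,0,0.02,0],[0.045,0,0,0.03,0],[0.045,0,0,0.03,0],[0.045,0,0,0.03,0],[0.045,0,0,0.02,0],[0.045,0,0,0.01,0],[0.045,0,0,0.005,0],[0.045,0,0,0.005,0],[0.045,0,0,0.004,0],[0.045,0,0,0.004,0],[0.045,0,0,0.004,0],[0.045,0,0,0,0],[0.045,0,0,0,0]]' 4
python3 -c "
from h import *
to([0,0,0]);relf('d12')"
```

```text
t: 18.8
tool_pos: [0.5333, 0.267, 0.0349]
orientation: [2.517, 1.879, 0.004]
force: [2.3, 0.5, 3.3]
opening: 0.0564
gripper_force: 4.0
t 18.8 tcp [0.5333 0.267  0.0349] yaw -0.288 toolz [ 0.003  0.001 -1.   ]
tool move [-0.4075 -0.4356  0.0332] turn 0.0 F [2.3 0.5 3.3] op 0.0564 g 4.0
rel to tcp (s,z); tcp [0.5333 0.267  0.0349] op 0.056506827758215285
203:(-22,40) 204:(-21,38) 205:(-24,33) 206:(-23,31) 207:(-24,28) 208:(-22,25) 209:(-25,20) 210:(-26,17) 211:(-28,13) 212:(-28,10) 213:(-28,7) 214:(-29,3) 215:(-30,-1) 216:(-31,-4) 217:(-30,-6) 218:(-27,-8) 219:(30,32) 220:(27,26) 221:(25,21) 222:(27,20) 223:(24,15) 224:(24,11) 225:(23,8) 226:(22,5) 227:(22,1) 228:(20,-3) 229:(21,-4) 230:(20,-9) 231:(18,-13) 232:(17,-17) 233:(16,-20) 234:(16,-23) 235:(15,-27) 236:(15,-30) 237:(13,-36) 238:(14,-37) 239:(18,-37) 240:(21,-38) 241:(26,-37) 242:(29,-37) 243:(33,-38) 244:(36,-38) 245:(40,-38) 246:(43,-39) 247:(49,-37) 248:(52,-38) 249:(54,-38) 250:(60,-37) 251:(62,-38) 252:(66,-38) 253:(72,-36) 254:(74,-38) 255:(76,-38) 256:(79,-39)
```

```bash

python3 -m inch '[[0.0575,0,0,0,0],[0.0585,0,0,0,0],[0.0595,0,0,0,0],[0.061,0,0,0,0],[0.061,0,0,0,0],[0.061,0,0,0,0],[0.075,0,0,0,0],[0.075,0,0,0,0],[0.075,0,0,0,0]]' 4
python3 -c "
from h import *
to([0,0,0]);relf('d13')"
```

```text
t: 19.75
tool_pos: [0.5321, 0.2665, 0.0336]
orientation: [-2.517, -1.88, 0.0]
force: [-0.3, -0.3, 0.0]
opening: 0.0745
gripper_force: 0.0
t 19.8 tcp [0.5321 0.2665 0.0336] yaw -0.288 toolz [-0. -0. -1.]
tool move [-0.4067 -0.4345  0.0337] turn 0.0 F [-0.3 -0.3  0. ] op 0.0745 g 0.0
rel to tcp (s,z); tcp [0.5321 0.2665 0.0336] op 0.074750199819952
204:(-38,28) 205:(-36,27) 206:(-35,24) 207:(-39,18) 208:(-38,16) 209:(-38,13) 210:(-37,11) 211:(-40,7) 212:(-37,4) 213:(-36,2) 214:(11,32) 215:(12,31) 216:(12,29) 217:(11,24) 218:(9,20) 219:(11,19) 220:(10,14) 221:(14,15) 222:(10,9) 223:(12,8) 224:(11,5) 225:(13,3) 226:(11,-2) 227:(12,-4) 228:(13,-6) 229:(12,-10) 230:(11,-13) 231:(13,-16) 232:(10,-20) 233:(11,-22) 234:(10,-26) 235:(11,-29) 236:(9,-33) 237:(11,-36) 238:(12,-37) 239:(17,-36) 240:(22,-36) 241:(22,-38) 242:(28,-37) 243:(33,-36) 244:(37,-36) 245:(41,-35) 246:(43,-36) 247:(49,-35) 248:(53,-36) 249:(55,-36) 250:(57,-37) 251:(63,-36) 252:(66,-36) 253:(70,-36) 254:(73,-36) 255:(77,-36)
```

The beaker stands upright and free, with its front wall vertical in the profile. I'll retreat upward and measure the post and pivot.

```bash

python3 -m inch '[[0.08,0,0,0,0],[0.08,0,0,-0.02,0],[0.08,0,0,-0.03,0],[0.08,0,0,-0.04,0],[0.08,0,0,-0.04,0],[0.08,0,0,-0.04,0],[0.08,0,0,0,0]]' 4
python3 - <<'E'
from h import *
np.set_printoptions(precision=4,suppress=True)
c=snap('side','e0'); d=c['depth']; v,u=np.mgrid[0:480,0:640]
P=np.stack([(u-c['cx'])/c['fx']*d,(v-c['cy'])/c['fy']*d,d],-1)-c['t']; P=P@c['R']
z=P[...,2]
for lo,hi in ((.085,.105),(.105,.128),(.13,.142)):
    m=(abs(P[...,0]-.481)<.03)&(abs(P[...,1]+.075)<.03)&(z>lo)&(z<hi); q=P[m]
    print('post',lo,m.sum(),q.mean(0),q.min(0),q.max(0))
from scipy.optimize import least_squares
m=(abs(P[...,0]-.481)<.03)&(abs(P[...,1]+.075)<.03)&(z>.085)&(z<.128); q=P[m]
print('post fit',least_squares(lambda p:np.hypot(q[:,0]-p[0],q[:,1]-p[1])-.008,[.481,-.07]).x)
# dots in enlarged coordinates, disc outline; bar points
m=(np.hypot(P[...,0]-.534,P[...,1]+.139)<.09)&(z>.066)&(z<.095)&(P[...,1]<-.08); q=P[m]
print('cap',[(k,q[(q[:,2]>k)&(q[:,2]<=k+.005)].mean(0),((q[:,2]>k)&(q[:,2]<=k+.005)).sum()) for k in (.066,.071,.076,.081,.086)])
# balls & beaker
balls('e0')
m=(np.hypot(P[...,0]-.536,P[...,1]-.28)<.05)&(z>.062)&(z<.08); q=P[m]; print('beaker rim',q.min(0),q.max(0))
to([0,0,0])
im=cv2.imread('pics/e0.png'); cv2.imwrite('pics/e0c.png',cv2.resize(im[160:420,230:440],None,fx=2.3,fy=2.3,interpolation=cv2.INTER_CUBIC)); 
g=cv2.cvtColor(im,cv2.COLOR_BGR2GRAY)
# dots: dark blobs on disc
for a in range(310,326):
  pass
B=lambda x,y:(270+x/3.3,240+y/3.3)
D=np.array([pt(c,*B(*p),.052)[:2] for p in ((170,331),(159,351),(153,370),(153,390),(160,410))]); print('dots',D)
E
```

```text
t: 20.5
tool_pos: [0.5356, 0.268, 0.2116]
orientation: [2.515, 1.878, 0.018]
force: [0.9, 1.3, 0.9]
opening: 0.08
gripper_force: 0.0
post 0.085 65 [ 0.481  -0.0782  0.0955] [ 0.4734 -0.0808  0.0853] [ 0.4874 -0.0739  0.1049]
post 0.105 82 [ 0.4803 -0.0777  0.1168] [ 0.4735 -0.0814  0.1055] [ 0.4874 -0.0723  0.1276]
post 0.13 54 [ 0.481  -0.074   0.1337] [ 0.4738 -0.0807  0.1306] [ 0.4877 -0.0671  0.1362]
post fit [ 0.4812 -0.0715]
cap [(0.066, array([ 0.5121, -0.1142,  0.0682]), np.int64(253)), (0.071, array([ 0.5323, -0.1393,  0.0728]), np.int64(118)), (0.076, array([ 0.5277, -0.1339,  0.0773]), np.int64(20)), (0.081, array([ 0.4818, -0.0803,  0.0848]), np.int64(1)), (0.086, array([ 0.4791, -0.0805,  0.0891]), np.int64(2))]
px [367. 271.] [ 7  6 33] xy 0.015 0.038 zmax 0.061
px [354. 276.] [ 7  6 36] xy -0.007 0.019 zmax 0.059
px [353. 284.] [ 7  7 39] xy -0.004 -0.006 zmax 0.06
px [369. 284.] [ 7  7 36] xy 0.027 0.003 zmax 0.062
beaker rim [0.5113 0.2492 0.062 ] [0.568  0.3075 0.0719]
t 20.6 tcp [0.5343 0.2674 0.208 ] yaw -0.288 toolz [ 0.007  0.003 -1.   ]
tool move [-0.4091 -0.4376  0.2035] turn 0.0 F [ 0.6  0.5 -0.4] op 0.0801 g 0.0
dots [[ 0.4922 -0.1015]
 [ 0.4856 -0.1147]
 [ 0.4818 -0.1272]
 [ 0.4813 -0.1401]
 [ 0.4843 -0.1529]]
```

The beaker is upright on the bare worktop: rim z is 0.072 and 57 mm wide. The post axis is at (0.481,-0.072) and the pivot near (0.5325,-0.1395), 84 mm apart as expected. Now to the post.

```bash

python3 -m inch '[[0.045,0,0,0,-0.135],[0.045,0,0,0,-0.135],[0.045,0,0,0,-0.135],[0.045,0,0,0,-0.135],[0.045,0,0,0,-0.135],[0.045,0,0,0,-0.135],[0.045,0,0,0,-0.132],[0.045,0,0,0,0]]' 4
python3 -c "
from h import *
to([.481,-.072,.18],.654)"
```

```text
t: 21.35
tool_pos: [0.5313, 0.2662, 0.2017]
orientation: [-1.386, -2.817, 0.003]
force: [-0.6, 0.2, 0.1]
opening: 0.0453
gripper_force: 0.0
t 21.4 tcp [0.5313 0.2662 0.2017] yaw 0.656 toolz [-0.003 -0.001 -1.   ]
tool move [-0.2373 -0.2461  0.0222] turn 0.002 F [-0.6  0.2  0.1] op 0.0453 g 0.0
```

```bash

python3 -m inch '[[0.045,-0.015,-0.015,0,0],[0.045,-0.025,-0.026,0,0],[0.045,-0.03,-0.03,0,0],[0.045,-0.03,-0.03,0.002,0],[0.045,-0.03,-0.03,0.004,0],[0.045,-0.03,-0.03,0.004,0],[0.045,-0.03,-0.03,0.004,0],[0.045,-0.027,-0.03,0.004,0],[0.045,-0.02,-0.025,0.004,0],[0.045,0,0,0,0],[0.045,0,0,0,0]]' 4
python3 -c "
from h import *
to([.481,-.072,.105],.654); c=snap('wrist','w2'); print(px(c,[.481,-.072,.136]),px(c,[.481,-.072,.07]))
d=c['depth']; v,u=np.mgrid[0:480,0:640]
P=np.stack([(u-c['cx'])/c['fx']*d,(v-c['cy'])/c['fy']*d,d],-1)-c['t']; P=P@c['R']
m=(np.hypot(P[...,0]-.481,P[...,1]+.072)<.022)&(P[...,2]>.125)&(P[...,2]<.142); q=P[m]; print(m.sum(),q.min(0),q.max(0),np.median(q,0))
"
```

```text
t: 22.45
tool_pos: [0.4805, -0.0714, 0.1809]
orientation: [-1.396, -2.813, -0.0]
force: [0.1, 0.2, 0.3]
opening: 0.045
gripper_force: 0.0
t 22.4 tcp [ 0.4805 -0.0714  0.1809] yaw 0.649 toolz [-0.001  0.001 -1.   ]
tool move [-0.0008  0.0001  0.0759] turn -0.005 F [0.1 0.2 0.3] op 0.045 g 0.0
[323.36407546 275.96163368] [322.95189772 244.68073463]
656 [ 0.47253284 -0.07915184  0.12500218] [ 0.48802309 -0.06389245  0.13794177] [ 0.47947631 -0.07036874  0.13559971]
```

The wrist depth puts the post top at (0.480,-0.0715), directly below the tool. I'll descend and grip it.

```bash

python3 -m inch '[[0.045,0,0,0.02,0],[0.045,0,0,0.02,0],[0.045,0,0,0.02,0],[0.045,0,0,0.016,0],[0.045,0,0,0,0],[0.012,0,0,0,0],[0.012,0,0,0,0],[0.012,0,0,0,0],[0.012,0,0,0,0],[0.012,0,0,0,0],[0.012,0,0,0,0],[0.012,0,0,0,0]]' 30
python3 -c "
from h import *
to([.481,-.072,.105],.654)"
```

```text
t: 23.7
tool_pos: [0.4815, -0.0714, 0.1064]
orientation: [1.39, 2.816, 0.0]
force: [-1.1, 1.2, 5.5]
opening: 0.0158
gripper_force: 30.0
t 23.7 tcp [ 0.4815 -0.0714  0.1064] yaw 0.654 toolz [ 0.001 -0.    -1.   ]
tool move [-0.0002 -0.0007  0.0014] turn -0.0 F [-1.1  1.2  5.5] op 0.0158 g 30.0
```

```bash

python3 -m inch '[[0.012,-0.0001,-0.00425,0,-0.05],[0.012,-0.0001,-0.00425,0,-0.05],[0.012,-0.0001,-0.00425,0,-0.05],[0.012,-0.0001,-0.00425,0,-0.05],[0.012,-0.0001,-0.00425,0,-0.05],[0.012,0,0,0,0],[0.012,-0.0001,-0.00425,0,-0.05],[0.012,-0.0001,-0.00425,0,-0.05],[0.012,-0.0001,-0.00425,0,-0.05],[0.012,-0.0001,-0.00425,0,-0.05],[0.012,-0.0001,-0.00425,0,-0.05],[0.012,0,0,0,0],[0.012,0,0,0,0]]' 30
cat > lev.py <<'E'
from h import *
import sys
s=sensors.read_state(); p=np.array([.5325,-.1395]); r=s['tool_pos'][:2]-p
R=Ro.from_rotvec(s['orientation']).as_matrix()
print('tcp',s['tool_pos'].round(4),'yaw',np.arctan2(R[1,1],R[0,1]).round(3),'rad',np.hypot(*r).round(4),'ang',(np.arctan2(r[1],r[0])-np.arctan2(.068,-.0515)).round(3),'Ftool',(R.T@s['force']).round(1),'op',s['opening'].round(4))
c=snap('side',sys.argv[1]); d=c['depth']; v,u=np.mgrid[0:480,0:640]
P=np.stack([(u-c['cx'])/c['fx']*d,(v-c['cy'])/c['fy']*d,d],-1)-c['t']; P=P@c['R']
q=P-[p[0],p[1],0]; rr=np.hypot(q[...,0],q[...,1]); m=(rr>.02)&(rr<.07)&(q[...,2]>.0655)&(q[...,2]<.078)&(c['image'].max(2)<110)
print('bar',m.sum(),np.median(np.unwrap(np.arctan2(q[m][:,1],q[m][:,0])%(2*np.pi))))
E
python3 lev.py f1; python3 - <<'E'
from h import *
c=np.load('pics/e0.npz');p=np.array([.5325,-.1395]);d=c['depth']; v,u=np.mgrid[0:480,0:640]
P=np.stack([(u-c['cx'])/c['fx']*d,(v-c['cy'])/c['fy']*d,d],-1)-c['t']; P=P@c['R']
q=P-[p[0],p[1],0]; rr=np.hypot(q[...,0],q[...,1]); m=(rr>.02)&(rr<.07)&(q[...,2]>.0655)&(q[...,2]<.078)&(c['image'].max(2)<110)
print('bar0',m.sum(),np.median(np.unwrap(np.arctan2(q[m][:,1],q[m][:,0])%(2*np.pi))))
E
```

```text
t: 25.0
tool_pos: [0.4558, -0.1044, 0.1064]
orientation: [0.653, 3.071, 0.0]
force: [1.2, 0.5, 4.3]
opening: 0.0154
gripper_force: 30.0
bar0 163 2.2392517841791792Traceback (most recent call last):
  File "lev.py", line 5, in <module>
    print('tcp',s['tool_pos'].round(4),'yaw',np.arctan2(R[1,1],R[0,1]).round(3),'rad',np.hypot(*r).round(4),'ang',(np.arctan2(r[1],r[0])-np.arctan2(.068,-.0515)).round(3),'Ftool',(R.T@s['force']).round(1),'op',s['opening'].round(4))
                                                                                                                                                                                                                  ^^^^^^^^^^^^^^^^^^
AttributeError: 'float' object has no attribute 'round'
```

```bash
sed -i "s/s\['opening'\].round(4)/s['opening']/" lev.py
python3 lev.py f1
```

```text
tcp [ 0.4558 -0.1044  0.1064] yaw 1.152 rad 0.0844 ang 0.493 Ftool [-0.9  0.9 -4.3] op 0.015364314054872734
bar 177 2.749288852145936
```

The lever is at the second click (bar turned about 0.50). One more click.

```bash

python3 -m inch '[[0.012,-0.0001,-0.00425,0,-0.05],[0.012,-0.0001,-0.00425,0,-0.05],[0.012,-0.0001,-0.00425,0,-0.05],[0.012,-0.0001,-0.00425,0,-0.05],[0.012,-0.0001,-0.00425,0,-0.05],[0.012,0,0,0,0],[0.012,0,0,0,0],[0.012,0,0,0,0]]' 30
python3 lev.py f2; python3 lev.py f3
```

```text
t: 25.85
tool_pos: [0.4498, -0.1245, 0.1064]
orientation: [0.266, 3.128, -0.0]
force: [2.4, 1.0, 6.2]
opening: 0.0156
gripper_force: 30.0
tcp [ 0.4498 -0.1245  0.1064] yaw 1.401 rad 0.0841 ang 0.743 Ftool [-2.2  1.4 -6.2] op 0.015610926201981956
bar 175 3.0048414242139625
tcp [ 0.4498 -0.1245  0.1064] yaw 1.401 rad 0.0841 ang 0.743 Ftool [-1.6  0.5 -6. ] op 0.015349451307794006
bar 183 3.0115231810621794
```

```bash
python3 - <<'E'
from h import *
balls('f3')
im=cv2.imread('pics/f3.png'); cv2.imwrite('pics/f3c.png',cv2.resize(im[160:420,230:440],None,fx=2.3,fy=2.3,interpolation=cv2.INTER_CUBIC))
E
```

```text
px [367. 271.] [ 7  7 35] xy 0.015 0.039 zmax 0.059
px [354. 275.] [ 7  6 34] xy -0.008 0.019 zmax 0.061
px [353. 284.] [ 7  7 38] xy -0.004 -0.006 zmax 0.059
px [369. 284.] [ 7  7 36] xy 0.027 0.003 zmax 0.058
```

View pics/f3c.png

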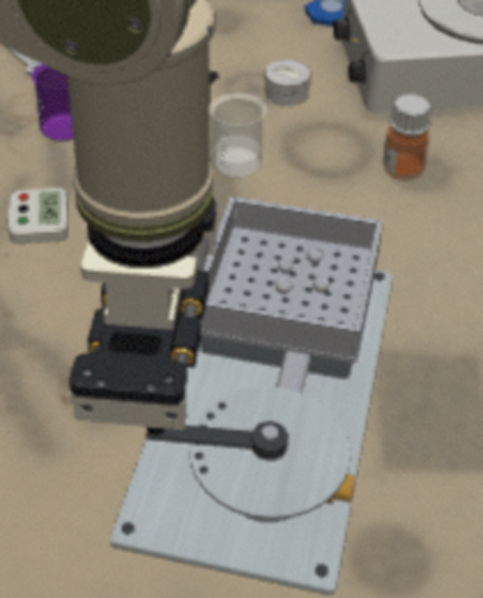

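The last picture shows the four balls in the tray, the clear beaker upright at (238,135), and the tin, bottle and timer where they were. The bar lies over the third-click dot, 0.75–0.77 rad from rest. I'm handing in.

```bash
python3 -c "
from plant import robot
print(robot.close_job())"
```

```text
the job is handed in; nothing more can be done
None
```

The job is handed in at about 26 s on the robot clock: all four balls lie in the tray, the empty beaker stands upright on the bare worktop, and the gripper is holding the air lever steadily at its third click (measured about 0.75 rad).

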